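Clamp a plastic T-section in the welding jig

ROBOT

A 6-joint arm with a two-finger parallel gripper is mounted at the origin on the work surface. World frame = base frame: x ahead of the robot, y to its left, z up, the work surface at z = 0. Lengths are in m, angles in rad, forces in N, time in s.
With the tool pointing down it reaches from about 0.375 to 0.9 m from the base axis. Payload 3.1 kg.
Tool frame: the origin (TCP) lies at the very end of the fingers, on their centre line; the grasp point (between the pads) lies 19 mm behind it; z points along the fingers, y is the direction in which the jaws open and shut (so a half turn about z gives the same grasp; the last joint's range is limited). The gripper opens to 87 mm and grips with 3 to 60 N. Pads are 19 mm wide; open, the fingers measure 117 mm over their backs; the gripper's body (75 mm by 190 mm) begins 51 mm behind the grasp point.
Start: joints at [-1.383, 0.527, 1.433, -0, 1.181, -0.178], TCP at [0.224, -0.584, 0.223] pointing down, gripper open.
Joint ranges: [-3.08, 3.08], [-0.75, 2.2], [0.22, 2.44], [-1.43, 4.57], [0, 2.65], [-2.85, 2.85]. Speed limits (rad/s): [2.79, 2.79, 3.14, 3.14, 3.14, 3.14].

INTERFACE

Orientations are given as a unit quaternion [x, y, z, w].
In Python, from rig import robot gives the robot as it stands.
- The arm moves only by the tool arm_command, never from a script. Its argument "targets" is a list of rows, each a list of 5 numbers: the shift along the tool's x, y, z in cm, then the turn about the tool's z in rad, then the finger opening in cm, from 0 to 8.7. In form: [[dx, dy, dz, spin, hand], ...]. A call has 1 to 5 rows; each row is the pose to reach, as a shift and turn from the pose commanded when the call began, along the tool's axes at that moment; what a row does not reach only later rows make up. A row lasts 1/8 s, in which the tool goes at most 62.5 mm and 10.7 degrees, less where a joint would pass 70% of its speed; a pose out of reach is approached as far as the arm can. A call with a gripper value outside its range is refused whole. The fingers move at their own pace and stop on an object; "newtons" is the grip in N (left out, the last holds). Time passes only in rows, so rows that repeat a pose let the fingers close. It gives the time, the measured TCP pose, the force and the opening at its end, in the units of the state.
- robot.get_obs(): the state, without advancing time (a new reading comes with each control period).
- robot.camera(name): name is "scene" or "top" or "wrist"; returns (picture, depth): 420x560x3 uint8, red, green, blue; 420x560 float32, m along the optical axis (not along the pixel's ray), 0 where there is no reading.
- robot.camera_model(name): a dict with "mtx" (3x3 intrinsics, pixels), "k1" (the pictures are not rectified: a ray, as slopes to the right and down, at radius r is drawn at 1 + k1 r^2 times it, then the intrinsics apply), "extrinsics" (4x4, takes a point from world to camera coordinates). Camera axes: x right, y up, looking along -z (the intrinsics and any distortion apply to the point x, -y, -z); pixel columns grow to the right and rows downward; lengths in m; the calibration is good to about 2 mm. A picture is of the moment at which its call begins: read the wrist's pose just before it. camera_model takes no time and is no camera call; for the wrist camera it gives the pose at the moment of the call.
- robot.hand_in(): hands the job in, once; it reports no verdict.
The state is a dict: "time": time; "q": joint angles; "joint_velocities": joint speeds; "joint_torque": joint torques, N m; "position": TCP position; "tool_rot": TCP orientation; "ft_force": force on the tool from outside, world axes, zero at the start; "moment": the same for the moment, N m; "grip_width": finger opening in m.
Only numpy, scipy, OpenCV 4.12 (cv2) and the standard library are available. Lean on these libraries where they do the work, as an engineer would, in place of code of your own. Each camera call takes 0.05 s, during which the arm holds its last target.

TASK

Push the grey plastic T-section along the welding jig until its end is fully home against the end stop. Then push the ball-topped clamp lever over, past its dead point, until it snaps into lock and its plunger holds the T-section flush against the side fence. Only push: never lift or tip the T-section, and leave the tub, the side cutters and the offcut where they are.

Things in the scene. Friction and masses are not known exactly. Their poses are not given: they have to be found in the camera images.
- jig: Fixed welding jig: aluminium plate 280 x 280 x 15 mm on the bench. Origin on the bench; x runs along the side fence towards the end stop (away from the robot, within 0.35 rad), y towards the clamp, z up. The plate spans x -150..130, y -110..170 mm, top at z 15. Fence on the -y side, end stop at the +x end, both steel bars with tops at z 45; push clamp on the +y side.
- stop_face (a point): Point at the foot of the end stop's inner face, on the plate: x 100, y -40, z 15 mm in the jig frame. The face is square to the jig's x and spans y -95..-5 mm.
- fence_face (a point): Point at the foot of the side fence's inner face, on the plate: x 20, y -75, z 15 mm in the jig frame. The face is parallel to the jig's x and spans x -120..100 mm.
- clamp_front (a point): Front of the clamp's frame where the plunger comes out: x 20, y 50, z 24 mm in the jig frame. The frame spans y 50..160, x -10..50 mm, up to z 75 mm. The 12 mm plunger points to -y; its rubber tip is at y 22 mm when open (clear of the T-section) and goes 30 mm farther as the lever is pushed over; the tip gives up to 8 mm, pressing with about 10 N when locked.
- tee: Loose dark grey PVC T-section, 0.3 to 0.5 kg: base 160 (x) x 70 (y) x 15 mm, upright web 160 x 10 mm along its middle, 75 mm high overall. Origin: centre of its underside; x along its length. Lies on the jig plate, its +x end 30 to 70 mm short of the stop, some 5 to 15 mm off the fence. Slides with 1 to 4 N. Fully home: origin at x 20, y -40, z 15 mm in the jig frame; the plunger pushes it to the fence.
- knob (a point): Centre of the black ball, 32 mm across, on the end of the clamp lever (a 12 mm steel rod, 110 mm from pivot to ball centre). Moves with the lever: about 159 mm above the bench when open, 170 mm when upright, 137 mm when locked.
- pivot (a point): Pivot of the clamp lever, fixed at x 20, y 110, z 60 mm in the jig frame. The lever swings in the upright plane through it along the jig's y.
- clamp_lever (a joint): Lever angle, rad. 0 = open, leaning 0.45 rad off vertical to the jig's +y, away from the T-section. Grows as the ball goes over the top towards -y: 0.45 upright, 0.65 dead point, 1.25 locked, leaning 0.8 rad over the work. Starts at 0. A spring pushes it back before the dead point (4 to 5 N at the ball); it can rest near the dead point; once past 0.75 to 0.9 it throws itself to 1.25.
- tub: Bystander: small plastic jar 56 mm across, 85 mm high, standing on the bench beside the jig. Origin under its centre.
- cutters: Bystander: side cutters with green handles, about 160 x 58 x 15 mm, lying on the bench beside the jig. Origin under its middle.
- offcut: Bystander: dark grey plastic offcut 70 x 45 x 20 mm lying on the bench beside the jig. Origin under its centre.
Mind the look-alikes: they are no part of the job. Of the things that look like the tee, the smallest one is meant.

How it is judged:
On the way, in this order (a step that is already met when the one before it is completed fails the run):
1. the T-section is pushed home to the end stop (gap under 4 mm), the clamp still open (x of tee in the frame of jig between 0.016 and 0.024 m and value of joint clamp_lever below 0.4 rad), for 0.2 s.
2. the clamp lever is over its dead point and locked (value of joint clamp_lever above 1.18 rad), for 0.2 s.
At the end, for the whole second after the job is handed in: The clamp lever is locked (joint above 1.18 rad); the T-section lies flat and still on the jig, within 5 mm of the end stop, within 2.5 mm of the side fence and within 0.03 rad of parallel to it (x of tee in the frame of jig between 0.015 and 0.024 m and y of tee in the frame of jig below -0.0375 m and z of tee in the frame of jig below 0.018 m and angle between the x axis of tee and the x axis of jig, either way round below 0.03 rad and angle between tee's own z axis and vertical below 0.05 rad and value of joint clamp_lever above 1.18 rad and linear speed of tee below 0.01 m/s); the robot touches nothing.
It fails at once if the T-section is lifted (more than 10 mm) off the jig (z of tee in the frame of jig above 0.025 m).
It fails at once if the T-section is tipped (more than 0.2 rad) (angle between tee's own z axis and vertical above 0.2 rad).
It fails at once if the tub is moved more than 30 mm (distance of tub from where it was at the start of the episode above 0.03 m).
It fails at once if the side cutters is moved more than 30 mm (distance of cutters from where it was at the start of the episode above 0.03 m).
It fails at once if the plastic offcut is moved more than 30 mm (distance of offcut from where it was at the start of the episode above 0.03 m).
It also fails if it takes over 58 s, if anything falls off the work surface, if the arm or the gripper's body presses on something with over 40 N, if the wrist force passes 120 N, or if a joint passes its speed limit or range.

## Working session

There is one attempt and no reset: what is moved stays moved. The work goes in short steps, Python scripts to look and compute and a tool call to move; the robot and the scene stay as the last step left them, time stands still between calls to the robot, and variables do not carry over. Pictures are saved under pics/ and viewed, and the job is handed in when it is done.

Besides the shell and the picture viewer there is one more tool, called after "Request:" in YAML: its name, and indented under it one key for each argument. arm_command: Moves the arm, as the interface text tells. Its arguments: {"type":"object","properties":{"targets":{"type":"array","items":{"type":"array","items":{"type":"number"}}},"newtons":{"type":"number"}},"required":["targets"]}

```bash
mkdir -p pics; ls; cat > h.py <<'E'
import numpy as np, cv2
from rig import robot
def snap(n,tag):
    m=robot.camera_model(n); p,d=robot.camera(n)
    cv2.imwrite(f'pics/{tag}.png',cv2.cvtColor(p,cv2.COLOR_RGB2BGR)); np.savez(f'pics/{tag}.npz',p=p,d=d,mtx=m['mtx'],k1=m['k1'],E=m['extrinsics'])
    return p,d,m
def load(tag):
    z=np.load(f'pics/{tag}.npz'); return z['p'],z['d'],dict(mtx=z['mtx'],k1=float(z['k1']),extrinsics=z['E'])
def slopes(uv,m):
    uv=np.atleast_2d(uv).astype(float); K=np.array(m['mtx'])
    D=np.array([m['k1'],0,0,0,0.])
    return cv2.undistortPoints(uv[:,None],K,D)[:,0]
def ray(uv,m):
    s=slopes(uv,m); E=np.array(m['extrinsics']); R=E[:3,:3]
    d=np.c_[s[:,0],-s[:,1],-np.ones(len(s))]@R
    return -R.T@E[:3,3], d
def plane(uv,z,m):
    o,d=ray(uv,m); return o+d*((z-o[2])/d[:,2])[:,None]
def pts(uv,dep,m):
    o,d=ray(uv,m); return o+d*np.asarray(dep).reshape(-1,1)
def proj(P,m):
    E=np.array(m['extrinsics']); c=np.atleast_2d(P)@E[:3,:3].T+E[:3,3]
    x=c[:,0]/-c[:,2]; y=-c[:,1]/-c[:,2]; f=1+m['k1']*(x*x+y*y); K=np.array(m['mtx'])
    return np.c_[K[0,0]*x*f+K[0,2],K[1,1]*y*f+K[1,2]]
E
python3 - <<'E'
from h import *
for n in('scene','top','wrist'):
    p,d,m=snap(n,n+'0'); print(n,np.round(ray([280,210],m),3).tolist(),m['k1'],np.round(m['mtx'],0).tolist())
print(robot.get_obs())
E
```

```text
picsTraceback (most recent call last):
  File "<stdin>", line 3, in <module>
    return _wrapfunc(a, 'round', decimals=decimals, out=out)
    return _wrapit(obj, method, *args, **kwds)
    conv = _array_converter(obj)
ValueError: setting an array element with a sequence. The requested array has an inhomogeneous shape after 1 dimensions. The detected shape was (2,) + inhomogeneous part.
```

```bash
python3 - <<'E'
from h import *
for n in('scene','top','wrist'):
    p,d,m=snap(n,n+'0'); o,r=ray([280,210],m); print(n,np.round(o,3),np.round(r,3),m['k1'],np.round(m['mtx'],0).tolist())
print(robot.get_obs())
E
```

```text
scene [ 0.928 -0.822  1.127] [[-0.327  0.589 -0.739]] 0.022687114239687108 [[486.0, 0.0, 275.0], [0.0, 486.0, 218.0], [0.0, 0.0, 1.0]]
top [ 0.183 -0.049  1.416] [[ 0.217 -0.01  -0.976]] -0.03951214326062224 [[476.0, 0.0, 279.0], [0.0, 476.0, 207.0], [0.0, 0.0, 1.0]]
wrist [ 0.292 -0.557  0.385] [[-0.26  -0.089 -0.961]] -0.0049801097413815386 [[361.0, 0.0, 283.0], [0.0, 361.0, 207.0], [0.0, 0.0, 1.0]]
{'time': 0.2, 'q': array([-1.38351493e+00,  5.28127314e-01,  1.43340146e+00, -3.39598548e-05,
        1.18138049e+00, -1.78511817e-01]), 'joint_velocities': array([-0.00039321, -0.00199407, -0.00517662, -0.00017329, -0.0008245 ,
       -0.00011388]), 'joint_torque': array([ 1.50407097e-03, -4.39998186e+01, -1.76641273e+01,  6.32893550e-02,
        5.60586818e-02, -1.18440562e-04]), 'position': array([ 0.22348515, -0.58320937,  0.22193916]), 'tool_rot': array([ 9.83319600e-01,  1.81884937e-01, -1.85907703e-05, -6.58227876e-04]), 'ft_force': array([0.04364264, 0.60039734, 1.29001002]), 'moment': array([0.04022005, 0.04078246, 0.02523285]), 'grip_width': 0.08727909433549905}
```

View pics/scene0.png

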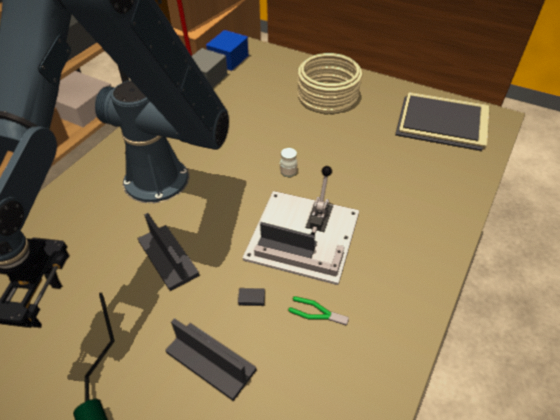

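View pics/top0.png

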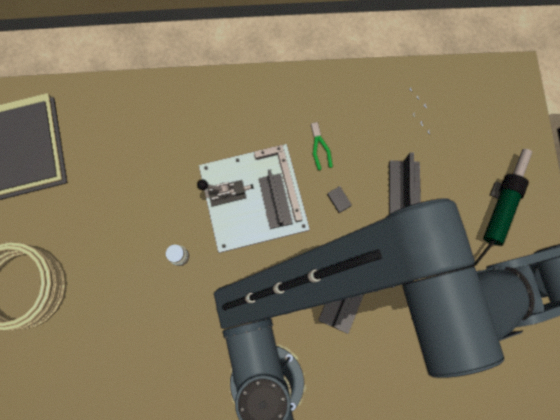

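Candidate T-sections in the scene view: (288,238) on the jig plate, (168,252) on the bench and (210,358) on the bench. The one on the jig fits the description because it lies on the plate short of the stop and looks shortest. I'll confirm that in an enlarged crop.

```bash
python3 - <<'E'
from h import *
p,_,_=load('top0');s,_,_=load('scene0')
a=cv2.resize(p[130:260,180:320],None,fx=5,fy=5,interpolation=cv2.INTER_CUBIC)
cv2.imwrite('pics/c1.png',a[:600,:,::-1])
b=cv2.resize(s[150:290,230:370],None,fx=4.2,fy=4.2,interpolation=cv2.INTER_CUBIC)
cv2.imwrite('pics/c2.png',b[:,:,::-1])
E
```

```text
(no output)
```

View pics/c1.png

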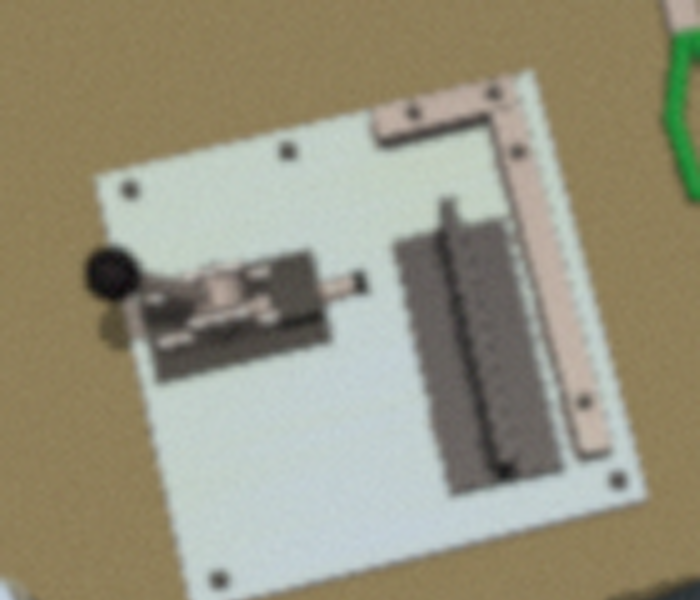

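View pics/c2.png

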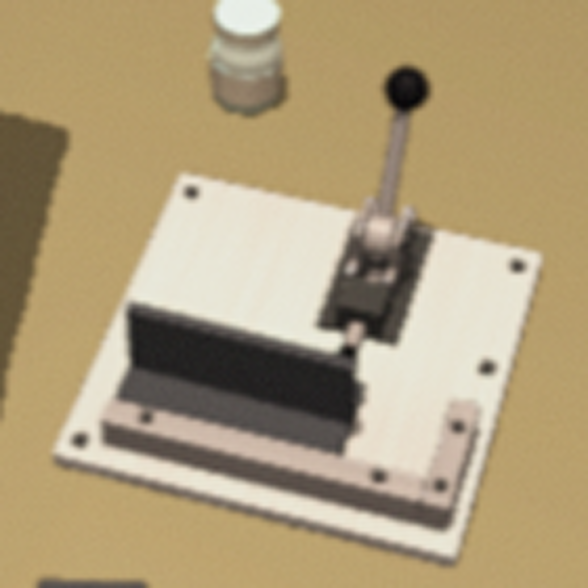

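The crop confirms it: the T-section on the plate sits next to the fence, with the end stop at the upper right of the top view and the ball at top-view pixel (202,185). Next I'll measure the jig frame, the tee and the knob.

```bash
cat > meas.py <<'E'
from h import *
def jig(tag):
    p,d,m=load(tag)
    roi=np.zeros(p.shape[:2],np.uint8); roi[135:260,190:315]=1
    hsv=cv2.cvtColor(p,cv2.COLOR_RGB2HSV)
    # bench is brown/saturated; fill the non-bench hull
    mk=((hsv[...,1]<75)&(hsv[...,2]>150)).astype(np.uint8)*roi
    mk=cv2.morphologyEx(mk,cv2.MORPH_OPEN,np.ones((3,3)))
    n,l,s,c=cv2.connectedComponentsWithStats(mk); i=1+np.argmax(s[1:,4]); mk=(l==i).astype(np.uint8)
    ct=max(cv2.findContours(mk,cv2.RETR_EXTERNAL,cv2.CHAIN_APPROX_NONE)[0],key=cv2.contourArea)
    h=cv2.convexHull(ct)
    W=plane(h[:,0],0.015,m)[:,:2].astype(np.float32)
    r=cv2.minAreaRect(W*1000); return r,h
E
python3 - <<'E'
from meas import *
r,h=jig('top0'); print(r); 
c,(w,hh),a=r
b=cv2.boxPoints(r)/1000; print(b)
# knob
for t,(u,v),R in(('top0',(202,185),14),('scene0',(327,171),12)):
    p,d,m=load(t); g=p.max(2).astype(int); x=g[v-R:v+R,u-R:u+R]
    mk=(x<50).astype(np.uint8); n,l,s,cc=cv2.connectedComponentsWithStats(mk); i=1+np.argmax(s[1:,4]); uv=cc[i]+[u-R,v-R]
    print(t,uv,s[i],plane(uv,.159,m), d[v,u], pts(uv,d[int(uv[1]),int(uv[0])],m))
    globals()['o'+t],globals()['d'+t]=ray(uv,m)
A=np.c_[dtop0[0],-dscene0[0]]; s=np.linalg.lstsq(A,oscene0-otop0,rcond=None)[0]
print('tri',otop0+s[0]*dtop0[0],oscene0+s[1]*dscene0[0])
E
```

```text
((542.5433349609375, 17.370635986328125), (281.7536315917969, 282.7136535644531), 11.151810646057129)
[[ 0.3769868   0.12881151]
 [ 0.43166625 -0.14856398]
 [ 0.70809984 -0.09407023]
 [ 0.6534204   0.18330525]]
top0 [202.05405405 184.72972973] [10  9 10 10 74] [[0.54500008 0.14819797 0.159     ]] 1.2870096 [[0.5402951  0.14563477 0.17531684]]
scene0 [326.23809524 170.80952381] [ 7  8  9  9 63] [[0.54329199 0.14708331 0.159     ]] 1.392631 [[0.5482515  0.13459133 0.17147693]]
tri [0.54478227 0.14807932 0.15975535] [0.54335649 0.14692087 0.15916225]
```

```bash
cat >> meas.py <<'E'
TH=np.deg2rad(11.1518)
R=np.array([[np.cos(TH),-np.sin(TH)],[np.sin(TH),np.cos(TH)]])
O=np.array([.54254,.01737])-R@[-.01,.03]
def toj(P): P=np.atleast_2d(P); return np.c_[(P[:,:2]-O)@R,P[:,2]]
def tow(P): P=np.atleast_2d(P).astype(float); return np.c_[P[:,:2]@R.T+O,P[:,2]]
def cloud(tag):
    p,d,m=load(tag); v,u=np.nonzero(d>0); return p[v,u],toj(pts(np.c_[u,v],d[v,u],m)),np.c_[u,v]
E
python3 - <<'E'
from meas import *
print('O',O,'knob',toj([[.5442,.1475,.159]]))
for t in('top0','scene0'):
    c,P,uv=cloud(t)
    a=(abs(P[:,0])<.16)&(P[:,1]>-.12)&(P[:,1]<.18)
    pl=a&(P[:,2]<.03)&(c.min(1)>170); print(t,'plate z',np.median(P[pl,2]))
    w=a&(P[:,2]>.06)&(P[:,1]<0.0)&(c.max(1)<110)
    b=a&(P[:,2]>.022)&(P[:,2]<.042)&(P[:,1]<0.02)&(P[:,0]<.1)&(c.max(1)<130)
    for n,k in(('web',w),('base',b)):
        q=P[k]; r=cv2.minAreaRect((q[:,:2]*1000).astype(np.float32)); print(n,k.sum(),np.round(np.percentile(q,[1,50,99],axis=0)*1000,1).tolist(),r)
# base corners by plane on picture contour
p,d,m=load('top0')
g=p.max(2); roi=np.zeros_like(g); roi[165:232,257:296]=1
mk=((g<135)*roi).astype(np.uint8); mk=cv2.morphologyEx(mk,cv2.MORPH_OPEN,np.ones((2,2)))
ct=max(cv2.findContours(mk,cv2.RETR_EXTERNAL,cv2.CHAIN_APPROX_NONE)[0],key=cv2.contourArea)[:,0]
print(np.round(toj(plane(ct,.03,m))[:,:2]*1000).astype(int)[::4].tolist())
for n,P in(('offcut',(339,199)),('tub',(176,255)),('cut',(322,150))):
    print(n,toj(plane(P,.02,m))*1000)
E
```

```text
O [ 0.55815345 -0.01012946] knob [[0.01679698 0.15735185 0.159     ]]
top0 plate z 0.0149654468735827
web 199 [[-122.3, -38.4, 61.0], [-50.8, -32.3, 89.0], [27.4, -26.8, 96.2]] ((-45.70573425292969, -33.015438079833984), (10.341814041137695, 154.70590209960938), 88.6649398803711)
base 991 [[-121.8, -70.4, 22.9], [-42.5, -26.2, 29.8], [99.4, 1.7, 38.9]] ((-19.209083557128906, -40.56001663208008), (239.75823974609375, 92.94380950927734), 1.7322739362716675)
scene0 plate z 0.014990512190266148
web 449 [[-120.7, -41.5, 60.2], [-39.6, -36.2, 78.9], [33.6, -29.2, 93.3]] ((-42.81932067871094, -35.91481018066406), (158.88905334472656, 14.706006050109863), 0.27454423904418945)
base 886 [[-120.0, -97.9, 22.5], [-33.2, -55.6, 31.1], [93.2, -29.1, 41.4]] ((-11.948410034179688, -40.26871109008789), (220.42117309570312, 119.24108123779297), 1.2508517503738403)
[[50, -36], [38, -33], [31, -22], [31, -10], [23, -1], [10, -1], [-3, -1], [-15, -1], [-28, -1], [-41, -1], [-54, -1], [-66, -1], [-78, 2], [-91, 2], [-103, 2], [-116, 2], [-126, -2], [-126, -14], [-126, -26], [-126, -38], [-126, -51], [-129, -62], [-117, -65], [-104, -65], [-92, -65], [-79, -66], [-67, -66], [-54, -66], [-41, -66], [-29, -66], [-16, -66], [-3, -67], [10, -67], [18, -75], [26, -68], [31, -60], [31, -47], [43, -41]]
offcut [[ -84.3574839  -220.47039781   20.        ]]
tub [[-130.05756492  291.39110891   20.        ]]
cut [[  78.9853888  -212.06298741   20.        ]]
```

View pics/wrist0.png

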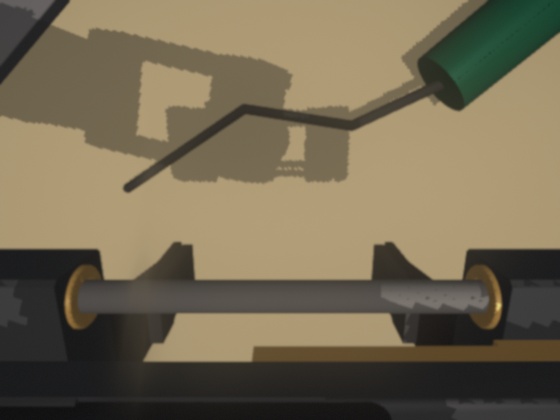

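```bash
cat >> meas.py <<'E'
from scipy.spatial.transform import Rotation as Ro
def go(jx,jy,z,yaw=TH,frame='j'):
    o=robot.get_obs(); M=Ro.from_quat(o['tool_rot']).as_matrix()
    t=tow([[jx,jy,z]])[0] if frame=='j' else np.array([jx,jy,z])
    d=M.T@(t-o['position']); y0=np.arctan2(M[1,0],M[0,0])
    print('t',o['time'],'pos',np.round(o['position'],4),'jig',np.round(toj(o['position'])*1000,1),'yaw',round(y0,3),'F',np.round(o['ft_force'],1),'w',round(o['grip_width'],4),'| move cm',np.round(d*100,2),'spin',round(y0-yaw,3))
E
python3 - <<'E'
from meas import *
go(-.165,-.033,.222)
print(tow([[-.165,-.033,.2]]))
E
```

```text
t 0.2 pos [ 0.2235 -0.5832  0.2219] jig [[-439.2 -497.5  221.9]] yaw 0.366 F [0.  0.6 1.3] w 0.0873 | move cm [ 34.93 -41.1    0.05] spin 0.171
[[ 0.40265145 -0.07441885  0.2       ]]
```

Request:
arm_command:
  targets:
    - [3.5, -4.1, 0, 0.04, 3]
    - [7, -8.2, 0, 0.08, 3]
    - [10.5, -12.3, 0, 0.12, 3]
    - [14, -16.4, 0, 0.16, 3]
    - [17.5, -20.5, 0, 0.17, 3]

```text
time: 0.82
position: [0.314, -0.328, 0.2226]
tool_rot: [0.995, 0.097, 0.0, 0.0]
ft_force: [0.4, 0.2, 0.7]
grip_width: 0.0448
```

```bash
python3 -c "
from meas import *
go(-.165,-.033,.222)"
```

```text
t 0.825 pos [ 0.314  -0.328   0.2226] jig [[-301.  -264.6  222.6]] yaw 0.195 F [0.4 0.2 0.7] w 0.0448 | move cm [ 13.6  -23.16   0.06] spin 0.0
```

Request:
arm_command:
  targets:
    - [2.7, -4.6, 0, 0, 3]
    - [5.4, -9.2, 0, 0, 3]
    - [8.2, -13.8, 0, 0, 3]
    - [10.9, -18.5, 0, 0, 3]
    - [13.6, -23.2, 0, 0, 3]

```text
time: 1.45
position: [0.4024, -0.074, 0.2227]
tool_rot: [0.995, 0.098, 0.0, 0.0]
ft_force: [0.3, -0.6, -0.3]
grip_width: 0.0297
```

```bash
python3 - <<'E'
from meas import *
go(-.165,-.033,.025)
snap('wrist','w1'); snap('scene','s1'); snap('top','t1')
E
```

```text
t 1.45 pos [ 0.4024 -0.074   0.2227] jig [[-165.1  -32.5  222.7]] yaw 0.195 F [ 0.3 -0.6 -0.3] w 0.0297 | move cm [-0.    0.04 19.77] spin 0.001
```

View pics/w1.png

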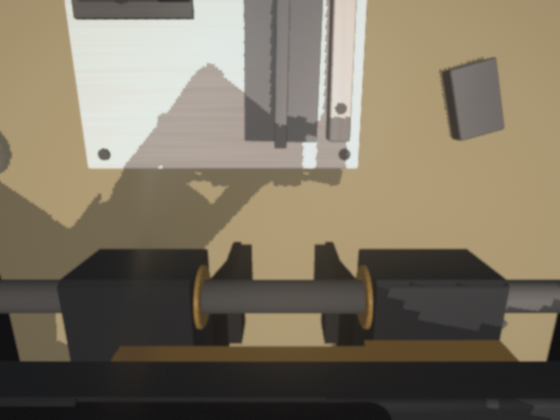

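View pics/s1.png

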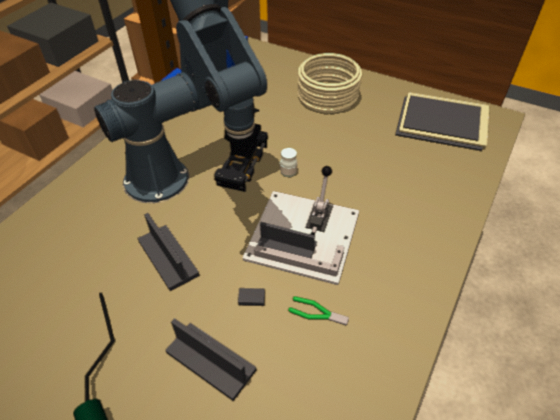

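The wrist view shows the plate's rear edge at row 167, the tee base's rear corners at (245,140) and (322,140), the web's rear top at (281,147) and the fence end at (341,139). I'll check these against the jig frame.

```bash
python3 - <<'E'
from meas import *
p,d,m=load('w1')
for n,u,z in(('base',[(245,140),(322,140),(247,20),(320,20)],.03),('web',[(275,147),(286,147),(275,10),(288,10)],.09),('plate',[(88,167),(357,167)],.015),('fence',[(330,138),(352,138)],.045)):
    print(n,np.round(toj(plane(u,z,m))*1000,1).tolist())
E
```

```text
base [[-122.3, 4.4, 30.0], [-122.3, -70.4, 30.0], [-16.3, -0.3, 30.0], [-16.3, -65.6, 30.0]]
web [[-122.7, -26.0, 90.0], [-122.7, -34.9, 90.0], [-22.3, -26.6, 90.0], [-22.3, -36.2, 90.0]]
plate [[-151.1, 169.2, 15.0], [-151.1, -109.0, 15.0]]
fence [[-119.2, -76.2, 45.0], [-119.2, -96.7, 45.0]]
```

Request:
arm_command:
  targets:
    - [0, 0, 5, 0, 3]
    - [0, 0, 10, 0, 3]
    - [0, 0, 15, 0, 3]
    - [0, 0, 18.5, 0, 3]
    - [0, 0, 19.7, 0, 3]

```text
time: 2.22
position: [0.4011, -0.0766, 0.0238]
tool_rot: [0.995, 0.097, -0.001, -0.001]
ft_force: [-0.0, 0.1, 0.1]
grip_width: 0.0298
```

```bash
python3 -c "
from meas import *
go(-.14,-.033,.0255)"
```

```text
t 2.225 pos [ 0.4011 -0.0766  0.0238] jig [[-166.9  -34.8   23.8]] yaw 0.194 F [-0.   0.1  0.1] w 0.0298 | move cm [ 2.69 -0.19 -0.18] spin -0.001
```

Request:
arm_command:
  targets:
    - [0.5, -0.2, -0.2, 0, 3]
    - [1.2, -0.2, -0.2, 0, 3]
    - [2, -0.2, -0.2, 0, 3]
    - [3, -0.2, -0.2, 0, 3]
    - [4, -0.2, -0.2, 0, 3]

```text
time: 2.85
position: [0.4405, -0.0653, 0.028]
tool_rot: [0.995, 0.098, -0.001, -0.0]
ft_force: [-3.2, -1.2, 2.7]
grip_width: 0.03
```

```bash
python3 - <<'E'
from meas import *
go(-.075,-.033,.0255); snap('scene','s2'); snap('wrist','w2')
p=cv2.imread('pics/s2.png'); cv2.imwrite('pics/s2c.png',cv2.resize(p[140:290,220:370],None,fx=4,fy=4,interpolation=cv2.INTER_CUBIC))
E
```

```text
t 2.85 pos [ 0.4405 -0.0653  0.028 ] jig [[-126.1  -31.3   28. ]] yaw 0.197 F [-3.2 -1.2  2.7] w 0.03 | move cm [5.11 0.18 0.24] spin 0.002
```

View pics/s2c.png

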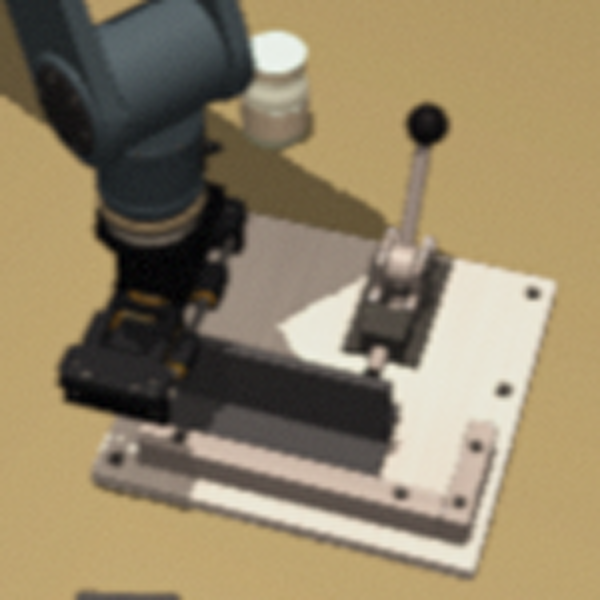

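Contact has been made and the tee is starting to slide, with 3 N on the tool. The tip is a bit high at 28 mm, so I'll lower it 3 mm and push on.

Request:
arm_command:
  targets:
    - [-0.2, 0.1, 0.2, 0, 3]
    - [0.5, 0.1, 0.3, 0, 3]
    - [1.2, 0.1, 0.3, 0, 3]
    - [1.9, 0.1, 0.3, 0, 3]
    - [2.6, 0.1, 0.3, 0, 3]

```text
time: 3.58
position: [0.4672, -0.0617, 0.0244]
tool_rot: [0.995, 0.098, 0.0, 0.0]
ft_force: [-1.7, -0.9, -1.6]
grip_width: 0.0298
```

```bash
python3 - <<'E'
from meas import *
go(-.075,-.033,.0255); snap('scene','s3'); snap('wrist','w3')
p=cv2.imread('pics/s3.png'); cv2.imwrite('pics/s3c.png',cv2.resize(p[140:290,220:370],None,fx=4,fy=4,interpolation=cv2.INTER_CUBIC))
E
```

```text
t 3.575 pos [ 0.4672 -0.0617  0.0244] jig [[-99.2 -33.   24.4]] yaw 0.196 F [-1.7 -0.9 -1.6] w 0.0298 | move cm [ 2.42  0.   -0.11] spin 0.001
```

View pics/s3c.png

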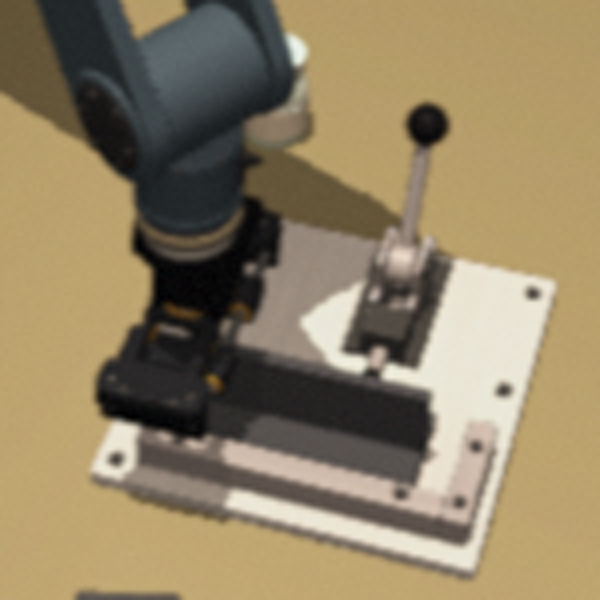

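View pics/w3.png

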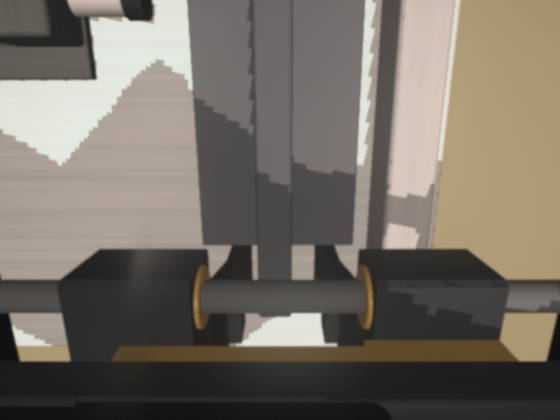

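Sliding straight: the wrist view shows the base between columns 200 and 355, with the web centred between the fingers. About 3 cm to go.

Request:
arm_command:
  targets:
    - [0.6, 0, 0, 0, 3]
    - [1.2, 0, 0, 0, 3]
    - [1.8, 0, 0, 0, 3]
    - [2.3, 0, 0, 0, 3]
    - [2.6, 0, 0, 0, 3]

```text
time: 4.3
position: [0.492, -0.0566, 0.0245]
tool_rot: [0.995, 0.098, -0.0, -0.0]
ft_force: [-5.8, -3.6, 2.7]
grip_width: 0.0298
```

Request:
arm_command:
  targets:
    - [0.15, 0, 0, 0, 3]
    - [0.3, 0, 0, 0, 3]
    - [0.3, 0, 0, 0, 3]

```text
time: 4.68
position: [0.492, -0.0564, 0.0245]
tool_rot: [0.995, 0.098, -0.003, -0.0]
ft_force: [-7.5, -5.6, 4.8]
grip_width: 0.0297
```

```bash
python3 - <<'E'
from meas import *
go(-.0695,-.033,.0255); snap('scene','s4')
p=cv2.imread('pics/s4.png'); cv2.imwrite('pics/s4c.png',cv2.resize(p[140:290,220:370],None,fx=4,fy=4,interpolation=cv2.INTER_CUBIC))
E
```

```text
t 4.675 pos [ 0.492  -0.0564  0.0245] jig [[-73.9 -32.6  24.5]] yaw 0.197 F [-7.5 -5.6  4.8] w 0.0297 | move cm [ 0.43  0.04 -0.1 ] spin 0.002
```

View pics/s4c.png

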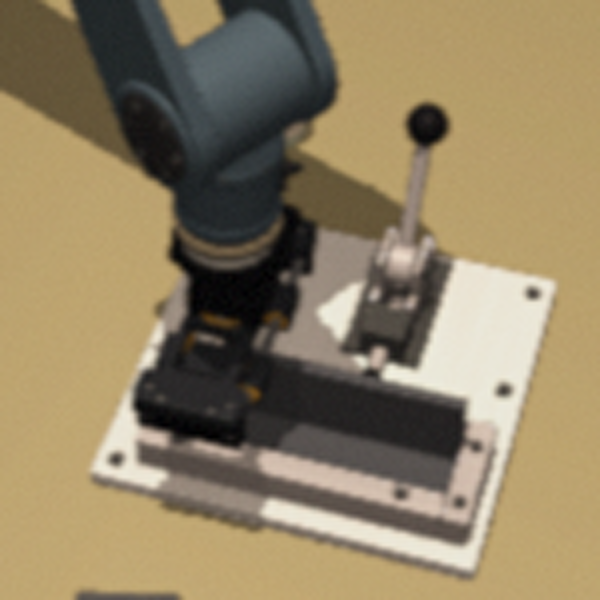

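The force has risen to 9 N with no further motion, and in the crop the tee's end meets the stop at (465,445). I'll back off and measure the gap before touching the lever.

Request:
arm_command:
  targets:
    - [-1, 0, 0, 0, 3]
    - [-3, 0, 0, 0, 3]
    - [-6, 0, 0, 0, 3]
    - [-9, 0, 0, 0, 3]
    - [-9.3, 0, 0, 0, 3]

```text
time: 5.35
position: [0.4024, -0.0741, 0.0246]
tool_rot: [0.995, 0.097, -0.0, -0.0]
ft_force: [1.2, 0.3, 0.4]
grip_width: 0.0303
```

Request:
arm_command:
  targets:
    - [0, 0, -5, 0, 0]
    - [0, 0, -10, 0, 0]
    - [0, 0, -15, 0, 0]
    - [0, 0, -20, 0, 0]
    - [0, 0, -20, 0, 0]

```text
time: 5.98
position: [0.4082, -0.0757, 0.2287]
tool_rot: [0.995, 0.098, 0.006, 0.003]
ft_force: [-0.5, -0.5, 0.0]
grip_width: 0.0007
```

```bash
python3 - <<'E'
from meas import *
go(-.0695,-.033,.0255); snap('scene','s5');snap('top','t5');snap('wrist','w5')
p=cv2.imread('pics/s5.png'); a=cv2.resize(p[200:290,240:365],None,fx=6,fy=6,interpolation=cv2.INTER_CUBIC); cv2.imwrite('pics/s5c.png',a)
p=cv2.imread('pics/t5.png'); a=cv2.resize(p[130:250,190:320],None,fx=5,fy=5,interpolation=cv2.INTER_CUBIC); cv2.imwrite('pics/t5c.png',a)
E
```

```text
t 5.975 pos [ 0.4082 -0.0757  0.2287] jig [[-159.8  -35.3  228.7]] yaw 0.196 F [-0.5 -0.5  0. ] w 0.0007 | move cm [ 8.8  -0.38 20.42] spin 0.002
```

View pics/s5c.png

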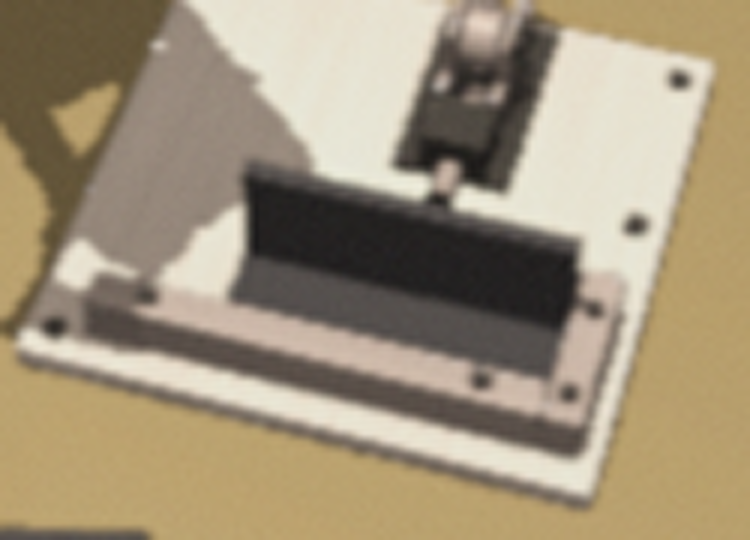

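View pics/t5c.png

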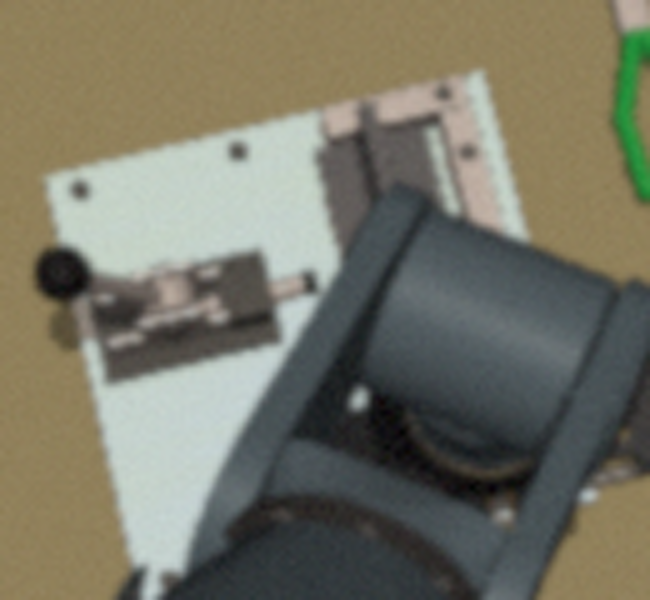

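View pics/w5.png

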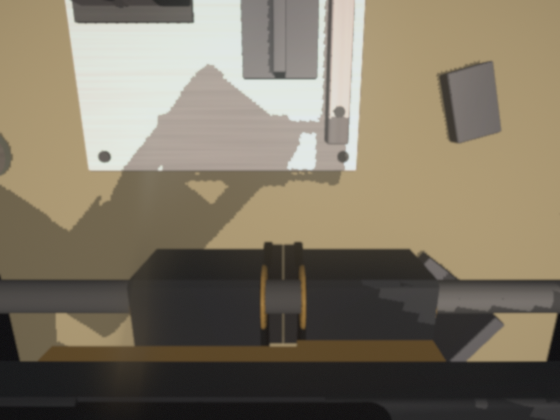

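The top crop shows the tee's base against the stop at about (380,130), with the ball still open at (62,272). I'll check the rear end with the wrist rays and cross-check the front.

```bash
python3 - <<'E'
from meas import *
p,d,m=load('w5')
for n,u,z in(('base',[(242,78.5),(317,78.5)],.03),('web',[(275,72),(286,72)],.09),('plate',[(88,169.5),(355,169.5)],.015),('fence',[(328,143),(350,143)],.045)):
    print(n,np.round(toj(plane(u,z,m))*1000,1).tolist())
p,d,m=load('t5')
f=lambda a:[(190+x/5,130+y/5) for x,y in a]
print(np.round(toj(plane(f([(322,150),(440,120)]),.03,m))*1000,1),np.round(toj(plane(f([(330,137),(435,110)]),.045,m))*1000,1))
go(.02,.20,.23)
E
```

```text
base [[-62.9, 5.0, 30.0], [-62.8, -65.4, 30.0]]
web [[-62.6, -27.1, 90.0], [-62.6, -35.7, 90.0]]
plate [[-151.4, 169.7, 15.0], [-151.3, -108.6, 15.0]]
fence [[-121.3, -75.8, 45.0], [-121.3, -96.5, 45.0]]
[[ 95.4  -1.3  30. ]
 [ 96.4 -76.   30. ]] [[ 97.2  -7.6  45. ]
 [ 98.2 -73.5  45. ]]
t 6.125 pos [ 0.4039 -0.0739  0.2242] jig [[-163.7  -32.8  224.2]] yaw 0.196 F [-0.4  0.  -0.4] w 0.0003 | move cm [ 18.4  -23.25  -0.58] spin 0.001
```

Corrected for the small offset seen on the plate and fence edges (about 1–3 mm), the tee's rear end is at about −61 mm, so the tee x is about 19–20 mm and it is home. The lever is still open. Now I'll go around behind the ball, high up.

Request:
arm_command:
  targets:
    - [3.6, -4.8, -0.5, 0, 0]
    - [7.2, -9.6, -0.5, 0, 0]
    - [10.9, -14.3, -0.5, 0, 0]
    - [14.5, -19, -0.5, 0, 0]
    - [18.2, -23.8, -0.5, 0, 0]

```text
time: 6.75
position: [0.5358, 0.1965, 0.2269]
tool_rot: [0.995, 0.098, -0.002, 0.0]
ft_force: [0.6, -0.7, 0.5]
grip_width: 0.0001
```

```bash
python3 - <<'E'
from meas import *
go(.018,.205,.145); snap('scene','s6');snap('wrist','w6')
E
```

```text
t 6.75 pos [0.5358 0.1965 0.2269] jig [[ 18.  207.1 226.9]] yaw 0.196 F [ 0.6 -0.7  0.5] w 0.0001 | move cm [0.03 0.21 8.19] spin 0.001
```

View pics/s6.png

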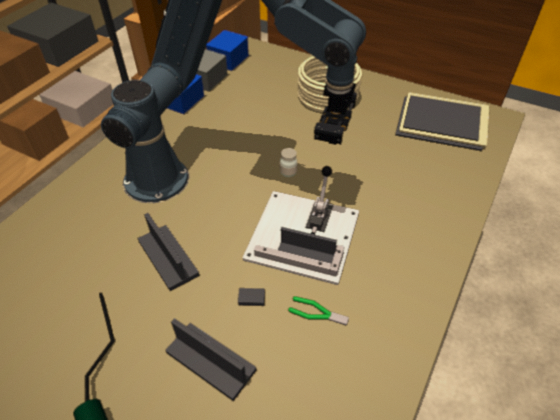

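View pics/w6.png

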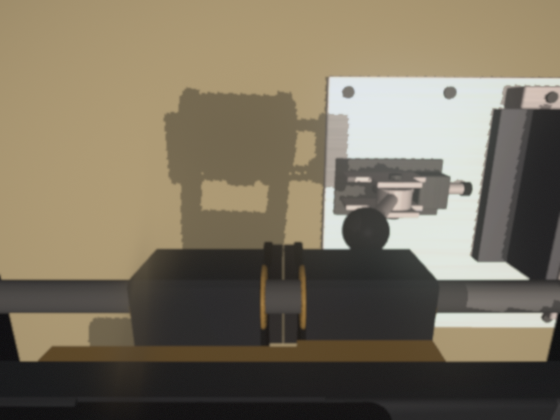

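The wrist view puts the ball at (366,231), and the closed fingers hang at (283,290) behind it on the +y side. I'll check the ball ray and how high the gripper's carriage sits.

```bash
python3 - <<'E'
from meas import *
p,d,m=load('w6')
print(toj(plane([(366,231)],.159,m))*1000)
for u in[(180,270),(380,270),(180,320),(283,250),(283,330),(268,300),(283,298)]:
    P=pts([u],d[u[1],u[0]],m); print(u,d[u[1],u[0]],np.round(toj(P)*1000,1))
E
```

```text
[[ 16.60939756 157.27946509 159.        ]]
(180, 270) 0.08095228 [[ 61.3 235.8 316.1]]
(380, 270) 0.08080509 [[ 61.5 191.  316. ]]
(180, 320) 0.07893039 [[ 51.6 235.2 320.8]]
(283, 250) 0.16678041 [[ 33.2 213.  234.7]]
(283, 330) 0.4450394 [[-167.3  213.5    1. ]]
(268, 300) 0.083624065 [[ 53.5 216.2 315.4]]
(283, 298) 0.08230904 [[ 54.6 212.7 316.4]]
```

Request:
arm_command:
  targets:
    - [0, 0.1, 3, 0, 0]
    - [-0.1, 0.1, 6, 0, 0]
    - [-0.1, 0.1, 8, 0, 0]
    - [-0.1, 0.2, 8, 0, 0]

```text
time: 7.35
position: [0.5327, 0.1916, 0.1462]
tool_rot: [0.995, 0.098, -0.004, 0.0]
ft_force: [-0.6, 0.7, -0.4]
grip_width: 0.0005
```

Request:
arm_command:
  targets:
    - [0, 0.5, 0, 0, 0]
    - [0, 1, 0, 0, 0]
    - [0, 1.5, 0, 0, 0]
    - [0, 2, 0, 0, 0]
    - [0, 2.5, 0, 0, 0]

```text
time: 7.98
position: [0.5402, 0.1702, 0.1507]
tool_rot: [0.995, 0.096, 0.001, -0.003]
ft_force: [-2.5, 10.1, 7.9]
grip_width: 0.0004
```

```bash
python3 - <<'E'
from meas import *
go(.018,.1,.147); snap('scene','s7')
p=cv2.imread('pics/s7.png'); cv2.imwrite('pics/s7c.png',cv2.resize(p[80:290,220:390],None,fx=2.8,fy=2.8,interpolation=cv2.INTER_CUBIC))
E
```

```text
t 7.975 pos [0.5402 0.1702 0.1507] jig [[ 17.3 180.4 150.7]] yaw 0.193 F [-2.5 10.1  7.9] w 0.0004 | move cm [0.08 8.04 0.33] spin -0.001
```

View pics/s7c.png

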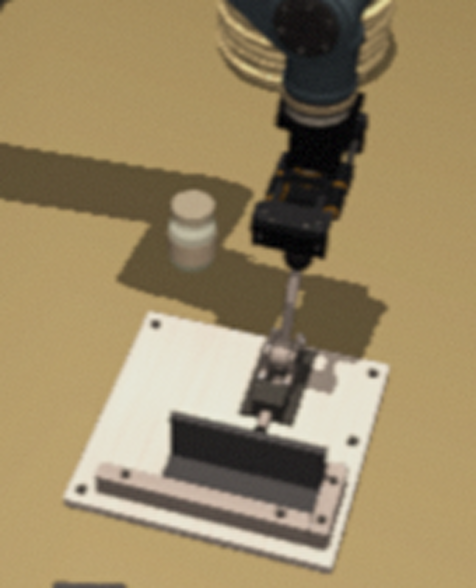

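The fingers are on the ball and the lever is starting to move with about 10 N at the tool. I'll push on steadily.

Request:
arm_command:
  targets:
    - [0, 0.8, -0.2, 0, 0]
    - [0, 1.6, -0.4, 0, 0]
    - [0, 2.4, -0.6, 0, 0]
    - [0, 3.2, -0.6, 0, 0]
    - [0, 4, -0.6, 0, 0]

```text
time: 8.65
position: [0.5483, 0.1291, 0.1562]
tool_rot: [0.995, 0.098, 0.001, -0.001]
ft_force: [-0.6, 2.5, 3.2]
grip_width: 0.0007
```

```bash
python3 - <<'E'
from meas import *
go(.018,.09,.15); snap('scene','s8')
p=cv2.imread('pics/s8.png'); cv2.imwrite('pics/s8c.png',cv2.resize(p[80:290,220:390],None,fx=2.8,fy=2.8,interpolation=cv2.INTER_CUBIC))
E
```

```text
t 8.65 pos [0.5483 0.1291 0.1562] jig [[ 17.3 138.5 156.2]] yaw 0.196 F [-0.6  2.5  3.2] w 0.0007 | move cm [0.07 4.85 0.61] spin 0.001
```

View pics/s8c.png

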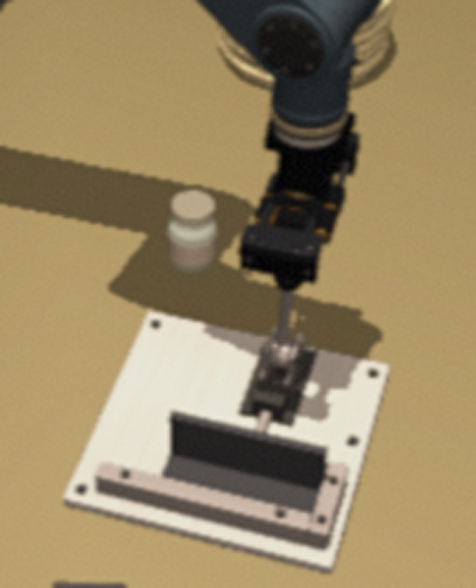

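The lever is now nearly upright, with the ball under the fingers at (290,275) in the crop, and the plunger is advancing. I'll push past the dead point.

Request:
arm_command:
  targets:
    - [0, 0.8, 0.2, 0, 0]
    - [0, 1.6, 0.4, 0, 0]
    - [0, 2.4, 0.6, 0, 0]
    - [0, 3.2, 0.8, 0, 0]
    - [0, 4, 1, 0, 0]

```text
time: 9.32
position: [0.5557, 0.0886, 0.1451]
tool_rot: [0.995, 0.098, -0.0, 0.0]
ft_force: [0.1, 0.2, -0.5]
grip_width: 0.0004
```

```bash
python3 - <<'E'
from meas import *
go(.018,.09,.15); snap('scene','s9')
p=cv2.imread('pics/s9.png'); cv2.imwrite('pics/s9c.png',cv2.resize(p[80:290,220:390],None,fx=2.8,fy=2.8,interpolation=cv2.INTER_CUBIC))
E
```

```text
t 9.325 pos [0.5557 0.0886 0.1451] jig [[ 16.7  97.3 145.1]] yaw 0.196 F [ 0.1  0.2 -0.5] w 0.0004 | move cm [ 0.13  0.73 -0.49] spin 0.001
```

View pics/s9c.png

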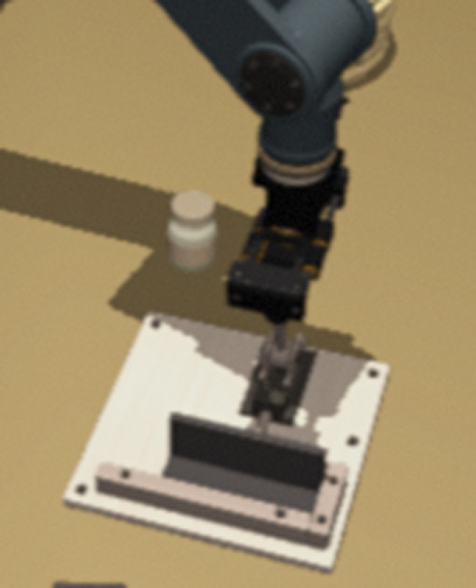

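The contact force has dropped to zero, which means either it snapped or it is resting near the dead point. I'll look closer.

```bash
python3 - <<'E'
from meas import *
snap('wrist','w10');p,d,m=snap('top','t10')
E
```

```text
(no output)
```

View pics/w10.png

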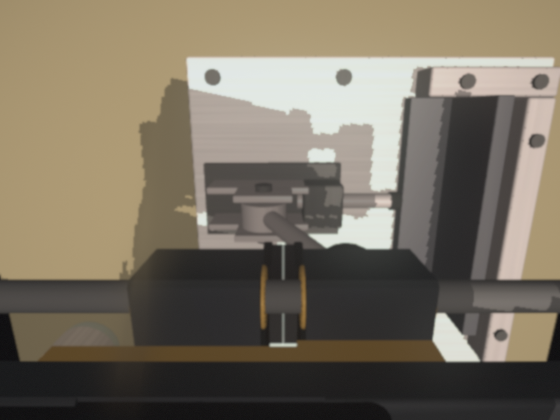

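The plunger now touches the tee base at (395,200) and the ball lies well over to the right at (348,260). I'll retreat away from the ball, then rise and verify.

Request:
arm_command:
  targets:
    - [0, -0.5, -2, 0, 0]
    - [0, -1, -5, 0, 0]
    - [0, -2, -10, 0, 0]
    - [-3, -5, -13, 0, 0]
    - [-8, -8, -13, 0, 0]

```text
time: 10.1
position: [0.464, 0.1533, 0.2784]
tool_rot: [0.995, 0.098, 0.004, -0.0]
ft_force: [-0.3, 0.3, -0.4]
grip_width: 0.0005
```

Request:
arm_command:
  targets:
    - [-4, -3, 0, 0, 0]
    - [-8, -5, 0, 0, 0]
    - [-8, -5, 0, 0, 0]

```text
time: 10.48
position: [0.3696, 0.1865, 0.2755]
tool_rot: [0.995, 0.099, -0.001, 0.0]
ft_force: [0.9, -0.0, -0.5]
grip_width: 0.0004
```

```bash
python3 - <<'E'
from meas import *
go(.018,.09,.15); snap('scene','s11');snap('wrist','w11');snap('top','t11')
p=cv2.imread('pics/s11.png'); cv2.imwrite('pics/s11c.png',cv2.resize(p[170:290,235:370],None,fx=5,fy=5,interpolation=cv2.INTER_CUBIC))
p=cv2.imread('pics/t11.png'); cv2.imwrite('pics/t11c.png',cv2.resize(p[130:250,190:320],None,fx=5,fy=5,interpolation=cv2.INTER_CUBIC))
E
```

```text
t 10.475 pos [0.3696 0.1865 0.2755] jig [[-147.   229.4  275.5]] yaw 0.199 F [ 0.9 -0.  -0.5] w 0.0004 | move cm [16.47 14.01 12.5 ] spin 0.004
```

View pics/s11c.png

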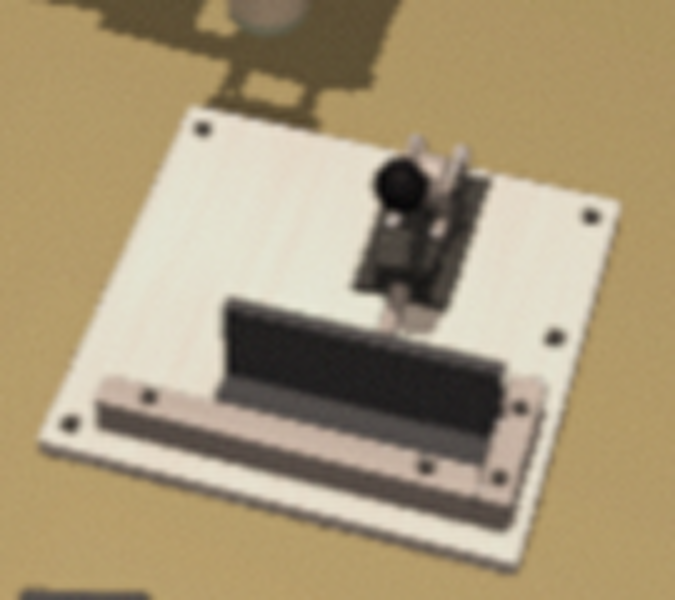

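View pics/t11c.png

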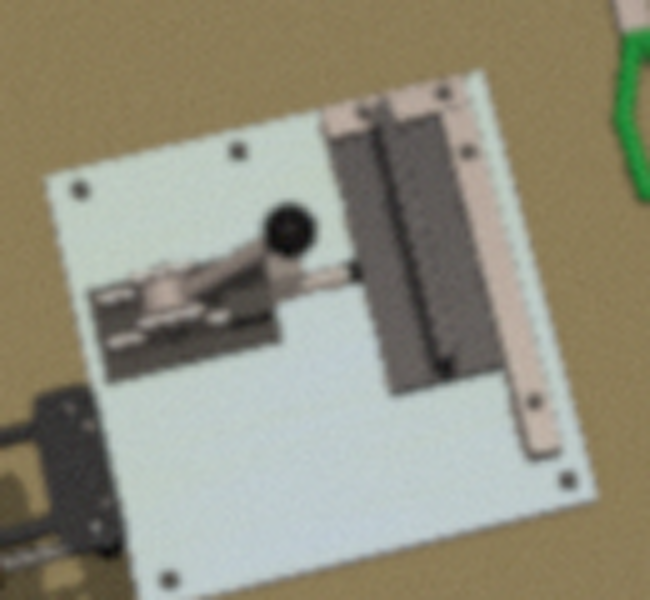

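View pics/w11.png

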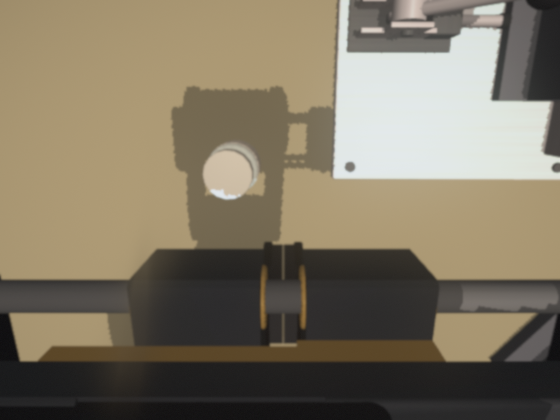

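The lever is over and the tee lies against the fence and the stop. A final numeric check on the ball height and position, the tee gap and its yaw.

```bash
python3 - <<'E'
from meas import *
def ball(t,u,v,R):
    p,d,m=load(t); x=p.max(2)[v-R:v+R,u-R:u+R]; mk=(x<50).astype(np.uint8)
    n,l,s,c=cv2.connectedComponentsWithStats(mk); i=1+np.argmax(s[1:,4]); return ray(c[i]+[u-R,v-R],m)
o1,d1=ball('t11',190+58,130+46,8); o2,d2=ball('s11',235+80,170+37,8)
s=np.linalg.lstsq(np.c_[d1[0],-d2[0]],o2-o1,rcond=None)[0]; P=(o1+s[0]*d1[0]+o2+s[1]*d2[0])/2
j=toj(P)[0]; print('ball',j*1000,'angle',.45+np.arctan2(.110-j[1],j[2]-.06))
p,d,m=load('t11'); f=lambda a:np.array([(190+x/5,130+y/5) for x,y in a])
for n,a,z in(('clampside',[(331,150),(392,393)],.03),('rear',[(392,393),(503,368)],.03),('fenceSide',[(444,125),(503,368)],.03),('fence top inner',[(445,115),(528,455)],.045),('stop top inner',[(328,136),(440,110)],.045)):
    q=toj(plane(f(a),z,m)); e=q[1]-q[0]; print(n,np.round(q*1000,1).tolist(),'ang',round(np.arctan2(e[1],e[0]),3))
m5=load('t5');
E
```

```text
ball [ 19.61082502  31.21275303 131.35279653] angle 1.2848745255701308
clampside [[94.1, -6.7, 30.0], [-63.1, -6.3, 30.0]] ang 3.139
rear [[-63.1, -6.3, 30.0], [-64.5, -74.4, 30.0]] ang -1.592
fenceSide [[92.7, -77.6, 30.0], [-64.5, -74.4, 30.0]] ang 3.121
fence top inner [[93.6, -78.6, 45.0], [-122.3, -74.3, 45.0]] ang 3.122
stop top inner [[98.1, -6.5, 45.0], [97.5, -76.4, 45.0]] ang -1.579
```

The ball is at y 31, so it is locked. The tee x reads about 17.5–18.5 after correction, so I'll take one closer look at the stop gap with the wrist camera.

Request:
arm_command:
  targets:
    - [3, 5.4, 0, 0, 0]
    - [6, 10.8, 0, 0, 0]
    - [9, 16.2, 0, 0, 0]
    - [12, 21.6, 0, 0, 0]
    - [15, 26.6, 0, 0, 0]

```text
time: 11.25
position: [0.575, -0.0492, 0.2752]
tool_rot: [0.995, 0.097, 0.0, 0.0]
ft_force: [0.4, 0.4, 0.4]
grip_width: 0.0006
```

Request:
arm_command:
  targets:
    - [2, 0, 2, 0, 0]
    - [3, 0, 4, 0, 0]
    - [3, 0, 4, 0, 0]

```text
time: 11.62
position: [0.6007, -0.0397, 0.2328]
tool_rot: [0.995, 0.098, -0.003, -0.001]
ft_force: [-0.3, 0.3, 0.3]
grip_width: 0.0005
```

```bash
python3 - <<'E'
from meas import *
go(.018,.09,.15); snap('wrist','w12')
E
```

```text
t 11.625 pos [ 0.6007 -0.0397  0.2328] jig [[ 36.  -37.2 232.8]] yaw 0.196 F [-0.3  0.3  0.3] w 0.0005 | move cm [ -1.74 -12.71   8.31] spin 0.001
```

View pics/w12.png

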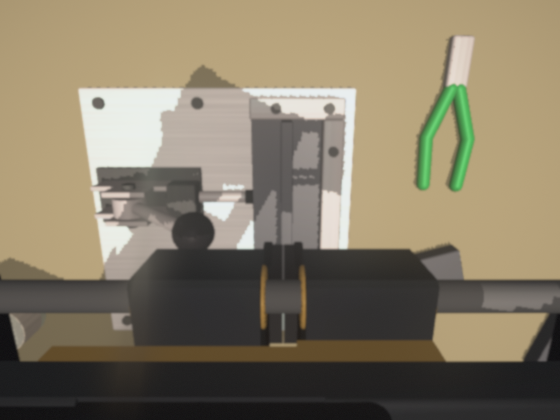

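```bash
python3 - <<'E'
from meas import *
p,d,m=load('w12'); c=cv2.imread('pics/w12.png')[85:215,230:360]; cv2.imwrite('pics/w12c.png',cv2.resize(c,None,fx=4.5,fy=4.5,interpolation=cv2.INTER_CUBIC))
for y in(-.02,-.06):
  for x,z in((.1,.045),(.1,.03),(.1,.015),(.13,.015)): print(y,x,z,np.round(proj(tow([[x,y,z]]),m),1))
print(p[100:140,268].max(1).tolist()); print(p[100:140,312].max(1).tolist())
E
```

```text
-0.02 0.1 0.045 [[265.4 116.5]]
-0.02 0.1 0.03 [[266.1 116.1]]
-0.02 0.1 0.015 [[266.8 115.6]]
-0.02 0.13 0.015 [[266.5  84.7]]
-0.06 0.1 0.045 [[307.9 116.6]]
-0.06 0.1 0.03 [[306.9 116.1]]
-0.06 0.1 0.015 [[306.  115.6]]
-0.06 0.13 0.015 [[306.5  84.7]]
[231, 233, 233, 231, 224, 204, 177, 164, 162, 163, 163, 164, 161, 159, 158, 158, 157, 151, 137, 120, 108, 104, 103, 103, 103, 103, 102, 102, 102, 101, 102, 102, 101, 102, 101, 101, 101, 101, 101, 100]
[229, 232, 233, 233, 233, 233, 233, 233, 233, 233, 233, 233, 233, 233, 233, 233, 232, 226, 208, 166, 126, 107, 105, 105, 104, 105, 104, 104, 104, 104, 108, 121, 139, 153, 158, 158, 158, 157, 157, 157]
```

View pics/w12c.png

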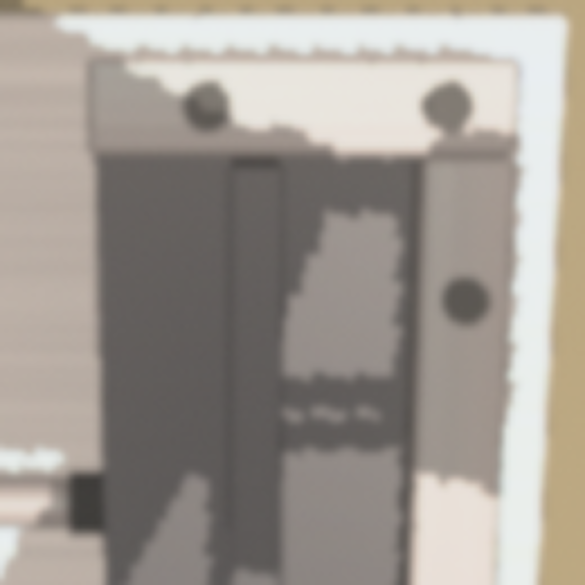

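The enlarged wrist view shows the base meeting the stop at (250,155) with no plate visible between them. The base runs along the fence with only the fence's own face visible at (412,300), and the plunger's rubber tip presses the base at (88,500). The robot is well clear of everything.

```bash
python3 -c "
from rig import robot
print(robot.hand_in())"
```

```text
the job is handed in; nothing more can be done
None
```

I pushed the T-section (the smallest of the three, on the jig) home to the end stop. I then pushed the ball lever over until it snapped into lock, drew the arm clear and handed in at about 12 s; no verdict is given.

**End stop:** The tee stopped dead with about 9 N on the tool. The last wrist close-up shows no gap at the stop. Measurements put its x at 17.5–19 mm, a little short of the 20 mm home position but inside the limits; the jig's own edges read 1–3 mm off in the same views.

**Lever:** The ball is at y 31 mm in the jig frame, which is the locked position, and the lever angle works out at about 1.28 rad (locked is 1.25). The measured ball height disagrees somewhat: 131 mm against the expected 137 mm.

**Side fence:** The plunger's rubber tip presses on the tee's base. No gap shows at the fence, and the tee's edge is parallel to it within 0.02 rad.

**Bystanders:** I never touched the tub, the side cutters or the offcut, and they looked undisturbed in the pictures; I did not measure them again at the end.

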